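# Load the bench steriliser and close its lid

## Robot

A 6-joint arm with a two-finger parallel gripper is mounted at the origin on the work surface. World frame = base frame: x ahead of the robot, y to its left, z up, the work surface at z = 0. Lengths are in m, angles in rad, forces in N, time in s.
With the tool pointing down it reaches from about 0.375 to 0.975 m from the base axis. Payload 3.8 kg.
Tool frame: the origin (TCP) lies midway between the tips of the shut fingers; the grasp point (between the pads) lies 19 mm behind it; z points along the fingers, y is the direction in which the jaws open and shut (so a half turn about z gives the same grasp; the last joint's range is limited). The gripper opens to 85 mm and grips with 20 to 120 N. Pads are 22 mm wide; open, the fingers measure 114 mm over their backs; the gripper's body (76 mm by 85 mm) begins 54 mm behind the grasp point. The pads swing forward as they close: fully open they stand 13 mm farther back than shut.
Start: joints at [1.154, 0.264, 1.604, -0, 1.274, -0.037], TCP at [0.25, 0.627, 0.231] pointing down, gripper open.
Joint ranges: [-2.63, 2.63], [-0.94, 2.18], [0.31, 2.57], [-1.31, 4.45], [0, 2.66], [-2.55, 2.55]. Speed limits (rad/s): [2.57, 2.57, 3.14, 3.14, 3.14, 3.14].

## Interface

Orientations are given as a rotation vector (axis times angle).
In Python, from workcell import bot gives the robot as it stands.
- The arm moves only by the tool drive_tool, never from a script. Its argument "deltas" is a list of rows, each an object with "hand": the opening, from 0 (shut) to 1 (fully open); "offset": the shift along the world's x, y, z in cm, a list of three; "angular": the turn, a rotation vector about the world's x, y, z in degrees, a list of three. A call has 1 to 8 rows; each row is the pose to reach, as a shift and turn from the pose commanded when the call began; what a row does not reach only later rows make up. A row lasts 1/8 s, in which the tool goes at most 62.5 mm and 10.7 degrees, less where a joint would pass 70% of its speed; a pose out of reach is approached as far as the arm can. A call with a gripper value outside its range is refused whole. The fingers move at their own pace and stop on an object; "force" is the grip in N (left out, the last holds). Time passes only in rows, so rows that repeat a pose let the fingers close. It gives the time, the measured TCP pose, the force and the opening at its end, in the units of the state.
- bot.read_state(): the state, without advancing time (a new reading comes with each control period).
- bot.read_camera(name): name is "scene" or "side" or "wrist"; returns a dict with "frame" (384x512x3 uint8, blue, green, red), "mtx" (3x3 intrinsics, pixels), "R" (3x3) and "t" (3): a world point X has camera coordinates R X + t. Camera axes: x right, y down, z forward; pixel columns grow to the right and rows downward; lengths in m; the calibration is good to about 2 mm. A picture is of the moment at which its call begins. There is no depth.
- bot.finish_job(): hands the job in, once; it reports no verdict.
The state is a dict: "time": time; "q": joint angles; "joint_vel": joint speeds; "joint_torque": joint torques, N m; "tool_pos": TCP position; "tcp_rot": TCP orientation; "wrist_force": force on the tool from outside, world axes, zero at the start; "torque": the same for the moment, N m; "width": opening from 0.0 (shut) to 1.0 (fully open).
Only numpy, scipy, OpenCV 4.12 (cv2) and the standard library are available. Lean on these libraries where they do the work, as an engineer would, in place of code of your own. Each camera call takes 0.05 s, during which the arm holds its last target. There are 200 camera calls.

## Task

Stand the two steel filter holders upright in the open steriliser case, each centred on the stand of its own colour (blue on blue, orange on orange), setting them down rather than dropping them. Then lower the case's hinged lid gently by hand, without letting it fall, until it is fully shut, and only then push the red switch lever all the way over. Leave the bottle, flask and beaker alone.

Things in the scene. Friction and masses are not known exactly. Their poses are not given: they have to be found in the camera images.
- case: white steriliser case, fixed, 180 mm (its x) by 260 mm (its y), walls 5 mm thick and 72 mm high, open on top, with a pale blue lid 45 mm deep hinged on the rim of its +x side. Origin: centre of its underside, on the bench; z up. The front, with the lid's handle when shut, is its -x side, which looks roughly to the robot's left
- blue_spot (a point): centre of the top face of the blue stand: a fixed blue disc 44 mm in diameter and 12 mm high on the case's inner floor (top 17 mm above the bench), narrower than the holder's foot, so a holder set off-centre tips off. Its axes are the case's
- orange_spot (a point): centre of the top face of the orange stand: a fixed orange disc 44 mm in diameter and 12 mm high on the case's inner floor (top 17 mm above the bench), narrower than the holder's foot, so a holder set off-centre tips off. Its axes are the case's
- blue_holder: stainless filter holder marked in blue, loose, about 300 g, standing upright on the bench: round body 60 mm in diameter and 55 mm high with a band of blue, then a shoulder, then a solid steel neck 36 mm in diameter and 32 mm high with a disc of blue on its top (87 mm tall in all). Origin: centre of its underside; z up along its axis
- orange_holder: stainless filter holder marked in orange, loose, about 300 g, standing upright on the bench: round body 60 mm in diameter and 55 mm high with a band of orange, then a shoulder, then a solid steel neck 36 mm in diameter and 32 mm high with a disc of orange on its top (87 mm tall in all). Origin: centre of its underside; z up along its axis
- lid (a joint): angle of the case's lid: 0 shut, 1.57 upright, 1.9 the stop, leaning back. The hinge has friction: the lid stays where it is left above about 0.6 rad; let go lower it falls and slams (faster than 2 rad/s; a slip over the last few mm is harmless). It takes 1 to 2 N at the handle. Lid about 400 g, 40 mm deep inside, so it clears the standing holders
- lid_handle (a point): middle of the lid's steel handle: a round bar 12 mm thick, 110 mm long, along the case's y, with a bracket at each end. Lid shut: 215 mm from the hinge along the case's -x and 50 mm above it, so 35 mm out from the case's front (gap 29 mm), 122 mm above the bench. It turns about the hinge with the lid; lid upright: about 288 mm up. Pinched from above at its middle, it turns in the fingers
- lid_hinge (a point): middle of the lid's hinge line, on the case's +x rim, 72 mm above the bench; the line runs along the case's y
- switch (a joint): angle of the red-knobbed switch lever: near 0 off (leaning to the switch block's -x), 1.0 fully on (leaning to its +x). It stays where it is left and takes about 1 N at the knob
- switch_tip (a point): centre of the lever's red ball knob, 26 mm in diameter, on a 10 mm steel rod; 60 mm from the lever's pivot, which lies 22 mm above the bench over the block's origin. The knob is about 75 mm above the bench at both ends of its travel and 82 mm halfway
- switch_base: grey switch block, fixed, 70 mm (x) by 50 mm (y) by 25 mm, with a dark 26 mm drum across its top (up to 35 mm above the bench) that carries the lever. Origin: centre of its underside, z up; its +x, the way to push the lever, points roughly away from the robot
- green_bottle: green glass bottle, 66 mm in diameter and 235 mm tall; a bystander, to be left alone. Origin: centre of its underside, z up
- flask: glass conical flask, 84 mm in diameter at its foot and 130 mm tall; a bystander, to be left alone. Origin: centre of its underside, z up
- beaker: steel beaker, 68 mm in diameter and 80 mm tall; a bystander, to be left alone. Origin: centre of its underside, z up

How it is judged:
On the way, in this order (a step that is already met when the one before it is completed fails the run):
1. one holder stands on the stand of its colour, let go (((horizontal distance between blue_holder and blue_spot below 0.013 m and z of blue_holder in the frame of blue_spot between -0.005 and 0.005 m and angle between blue_holder's own z axis and vertical below 0.08 rad and linear speed of blue_holder below 0.03 m/s and contact force between blue_holder and the fingers below 0.05 N) or (horizontal distance between orange_holder and orange_spot below 0.013 m and z of orange_holder in the frame of orange_spot between -0.005 and 0.005 m and angle between orange_holder's own z axis and vertical below 0.08 rad and linear speed of orange_holder below 0.03 m/s and contact force between orange_holder and the fingers below 0.05 N))), for 0.2 s.
2. both holders stand on the stands of their colours, let go (horizontal distance between blue_holder and blue_spot below 0.013 m and z of blue_holder in the frame of blue_spot between -0.005 and 0.005 m and angle between each of blue_holder, orange_holder's own z axis and vertical below 0.08 rad and linear speed of each of blue_holder, orange_holder below 0.03 m/s and contact force between each of blue_holder, orange_holder and the fingers below 0.05 N and horizontal distance between orange_holder and orange_spot below 0.013 m and z of orange_holder in the frame of orange_spot between -0.005 and 0.005 m), for 0.2 s.
3. the lid is fully shut over them (value of joint lid below 0.03 rad), for 0.2 s.
4. the switch lever is pushed fully over (value of joint switch above 0.85 rad and value of joint lid below 0.03 rad), for 0.2 s.
At the end, for the whole second after the job is handed in: Each holder stands upright (within 4.5 degrees), at rest and released on the stand of its colour, centred within 13 mm; the lid is shut within 0.03 rad; the switch lever is past 0.85 of its 1.0 rad (all of step 2 and all of step 4); the robot touches nothing.
It fails at once if the bottle, flask or beaker is moved more than 30 mm or tipped (distance of any of green_bottle, flask, beaker from where it was at the start of the episode above 0.03 m or angle between any of green_bottle, flask, beaker's own z axis and vertical above 0.5 rad).
It fails at once if a holder is tipped over (more than 40 degrees) (angle between any of blue_holder, orange_holder's own z axis and vertical above 0.7 rad).
It fails at once if a holder is dropped (moving faster than 0.5 m/s out of the fingers) ((linear speed of blue_holder above 0.5 m/s and contact force between blue_holder and the fingers below 0.01 N) or (linear speed of orange_holder above 0.5 m/s and contact force between orange_holder and the fingers below 0.01 N)).
It fails at once if the lid is let fall or slammed (closing faster than 2 rad/s) (velocity of joint lid below -2 rad/s).
It fails at once if the switch is thrown (past 0.5 rad) while the lid is open (more than 0.1 rad) (value of joint switch above 0.5 rad and value of joint lid above 0.1 rad).
It also fails if it takes over 72 s, if anything falls off the work surface, if the arm or the gripper's body presses on something with over 40 N, if the wrist force passes 120 N, or if a joint passes its speed limit or range.

## Working session

There is one attempt and no reset: what is moved stays moved. The work goes in short steps, Python scripts to look and compute and a tool call to move; the robot and the scene stay as the last step left them, time stands still between calls to the robot, and variables do not carry over. Pictures are saved under pics/ and viewed, about 8 in all and at most 12, crops included, and the job is handed in when it is done.

Besides the shell and the picture viewer there is one more tool, called after "Call:" as name(argument=value, ...), one argument or row to a line, values as JSON. drive_tool: Moves the arm, as the interface text tells. Its arguments: {"type":"object","properties":{"deltas":{"type":"array"},"force":{"type":"number"}},"required":["deltas"]}

```bash
mkdir -p pics; python3 - <<'E'
from workcell import bot
import cv2,numpy as np,pickle
d={}
for n in("scene","side","wrist"):
    c=bot.read_camera(n);d[n]=c
    cv2.imwrite(f"pics/{n}0.png",c["frame"]);print(n,np.round(c["mtx"],1).tolist(),np.round(-c["R"].T@c["t"],3),np.round(c["R"],2).tolist())
pickle.dump(d,open("c0.pkl","wb"))
s=bot.read_state();print(s)
E
```

```text
scene [[358.3, 0.0, 258.7], [0.0, 358.3, 189.7], [0.0, 0.0, 1.0]] [1.368 0.722 0.816] [[-0.69, 0.72, -0.0], [0.4, 0.38, -0.84], [-0.6, -0.58, -0.55]]
side [[355.0, 0.0, 253.7], [0.0, 355.0, 183.3], [0.0, 0.0, 1.0]] [ 0.156 -0.708  0.898] [[0.86, -0.52, -0.0], [-0.36, -0.6, -0.71], [0.37, 0.61, -0.7]]
wrist [[278.1, 0.0, 254.6], [0.0, 278.1, 195.3], [0.0, 0.0, 1.0]] [0.192 0.651 0.372] [[0.37, 0.93, -0.0], [0.9, -0.36, 0.26], [0.24, -0.1, -0.97]]
{'time': 0.15, 'q': array([ 1.15410573e+00,  2.64567182e-01,  1.60508960e+00,  1.84888125e-05,
        1.27372437e+00, -3.69110076e-02]), 'joint_vel': array([ 0.00095484, -0.00304864, -0.00155705, -0.00187795,  0.00017518,
        0.00080852]), 'joint_torque': array([ 1.12494505e-03, -5.15902269e+01, -3.67961526e+01,  2.08368670e-05,
        7.98791181e-03,  1.80799290e-06]), 'tool_pos': array([0.2499977 , 0.62636412, 0.23024093]), 'tcp_rot': array([-5.92906712e-01, -3.08470804e+00,  2.73080879e-03]), 'wrist_force': array([-0.0751067 , -0.33085155, -0.44127692]), 'torque': array([-0.00420741, -0.02837235, -0.03065629]), 'width': 1.0024966091808203}
```

View pics/scene0.png

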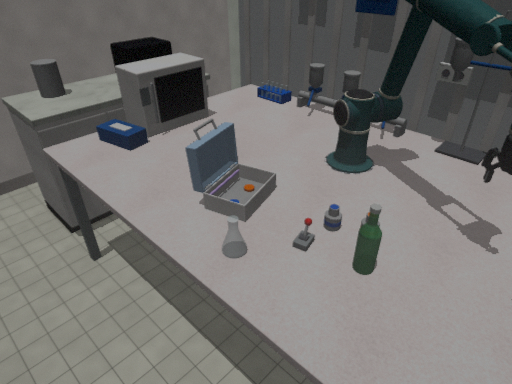

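View pics/side0.png

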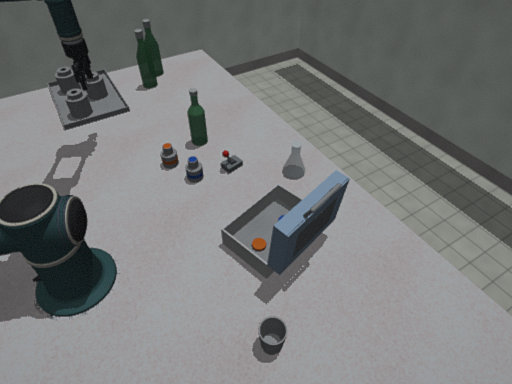

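Scene view: case centre near (240,190), switch (305,235), blue holder (333,217), orange holder hidden behind the bottle at (367,240). Side view: holders at (170,155) and (194,168), switch (230,160), case (280,230), orange stand (259,244). I'll enlarge both for measurement.

```bash
cat > h.py <<'E'
import numpy as np,cv2,pickle
def ray(c,uv,z):
    C=-c["R"].T@c["t"];d=c["R"].T@np.linalg.solve(c["mtx"],[uv[0],uv[1],1.]);return C+d*(z-C[2])/d[2]
def proj(c,X):
    p=c["mtx"]@(c["R"]@np.asarray(X,float)+c["t"]);return p[:2]/p[2]
def tri(c1,u1,c2,u2):
    P=[c["mtx"]@np.c_[c["R"],c["t"]] for c in(c1,c2)]
    X=cv2.triangulatePoints(P[0],P[1],np.float64(u1).reshape(2,1),np.float64(u2).reshape(2,1)).ravel();return X[:3]/X[3]
def crop(f,x0,y0,w,h,k,name):
    cv2.imwrite(name,cv2.resize(f[y0:y0+h,x0:x0+w],None,fx=k,fy=k,interpolation=cv2.INTER_CUBIC))
def blobs(f,h0,h1,smin=120,vmin=60,amin=6):
    hsv=cv2.cvtColor(f,cv2.COLOR_BGR2HSV);m=cv2.inRange(hsv,(h0,smin,vmin),(h1,255,255))
    n,l,st,ce=cv2.connectedComponentsWithStats(m);return [(np.round(ce[i],2),int(st[i,4]),st[i,:4].tolist()) for i in range(1,n) if st[i,4]>=amin]
E
python3 - <<'E'
from h import *
d=pickle.load(open("c0.pkl","rb"))
crop(d["side"]["frame"],150,135,220,150,3.6,"pics/sidec.png")
crop(d["scene"]["frame"],180,115,200,150,4,"pics/scenec.png")
for n in("side","scene"):
    for nm,a,b in(("or",5,18),("blue",108,125),("red",0,4),("red2",170,180)):
        print(n,nm,[x for x in blobs(d[n]["frame"],a,b) if 150<x[0][0]<400 and 100<x[0][1]<290])
E
```

```text
side or [(array([166.6 , 145.23]), 30, [163, 143, 8, 5]), (array([170.33, 161.92]), 36, [163, 157, 14, 8]), (array([258.6 , 243.71]), 143, [252, 238, 14, 13])]
side blue [(array([192.27, 158.85]), 33, [189, 157, 8, 5]), (array([280.78, 216.78]), 9, [279, 215, 5, 5])]
side red [(array([225.4 , 153.04]), 25, [223, 151, 6, 5])]
side red2 []
scene or [(array([248.63, 187.37]), 63, [244, 184, 10, 8])]
scene blue [(array([383.  , 124.08]), 12, [382, 121, 3, 7]), (array([234.93, 200.43]), 14, [231, 199, 8, 4]), (array([334.15, 206.52]), 27, [331, 205, 8, 4])]
scene red [(array([307.91, 221.  ]), 33, [305, 218, 7, 7])]
scene red2 []
```

View pics/sidec.png

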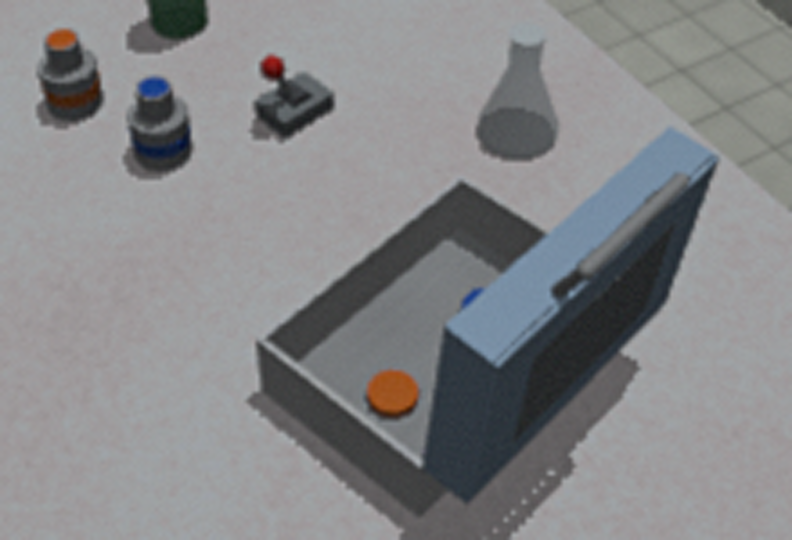

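View pics/scenec.png

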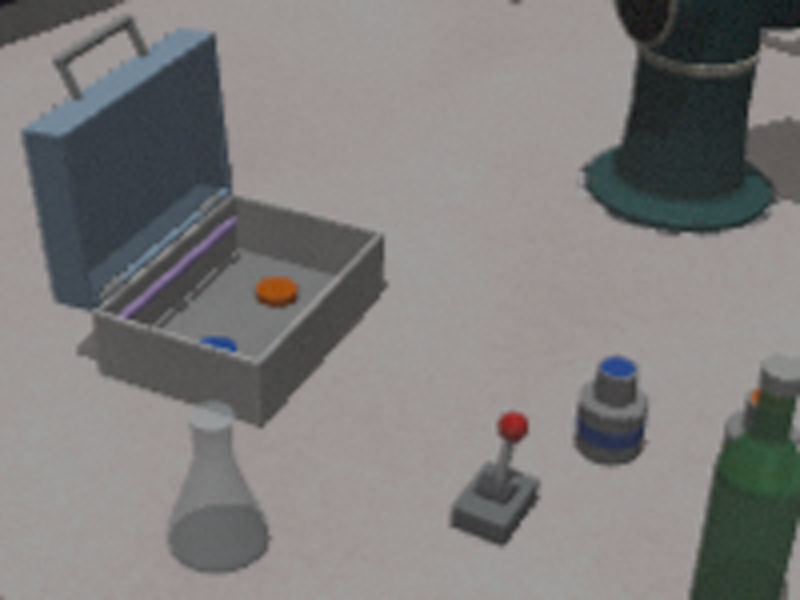

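Side crop: holder tops at (62,40) orange and (153,88) blue, knob (272,67), case rim corners (260,343) and (462,182), lid upright with handle from (560,285) to (685,180). Scene crop: case rim corners (260,362), (383,236), (93,315), (232,197), switch block corners visible around (495,500).

```bash
python3 - <<'E'
from h import *
d=pickle.load(open("c0.pkl","rb"));A=d["scene"];B=d["side"]
np.set_printoptions(precision=4,suppress=True)
a=lambda u,v:(180+u/4-.4,115+v/4-.4)
b=lambda u,v:(150+u/3.6-.4,135+v/3.6-.4)
print("case rim scene",*[ray(A,a(*p),.072) for p in((260,362),(383,236),(93,315),(232,197))])
print("case rim side",*[ray(B,b(*p),.072) for p in((260,343),(462,182))])
print("orange spot",ray(A,(248.63,187.37),.017),ray(B,(258.6,243.71),.017))
print("blue spot",ray(A,(234.93,200.43),.017),ray(B,(280.8,216.8),.017))
print("blue h",ray(A,(334.15,206.52),.087),ray(B,(192.27,158.85),.087))
print("orange h",ray(B,(166.6,145.23),.087), "knob",ray(A,(307.91,221),.075),ray(B,(225.4,153.04),.075),tri(A,(307.91,221),B,(225.4,153.04)))
print("handle ends",tri(A,a(58,62),B,b(560,288)),tri(A,a(128,20),B,b(685,180)))
print("block top scene",*[ray(A,a(*p),.025) for p in((452,514),(503,532),(538,490),(490,465))])
print("block top side",*[ray(B,b(*p),.025) for p in((256,103),(283,122),(332,90),(305,74))])
print("bottle base side",ray(B,(199,141),0),"flask",ray(B,b(516,140),0),ray(A,a(218,555),0))
E
```

```text
case rim scene [ 0.6557 -0.0315  0.072 ] [ 0.4162 -0.0974  0.072 ] [ 0.7104 -0.1983  0.072 ] [ 0.4657 -0.268   0.072 ]
case rim side [ 0.41   -0.1069  0.072 ] [ 0.6545 -0.0379  0.072 ]
orange spot [ 0.5044 -0.1642  0.017 ] [ 0.4975 -0.1711  0.017 ]
blue spot [ 0.6072 -0.1367  0.017 ] [ 0.6145 -0.1185  0.017 ]
blue h [0.4627 0.2147 0.087 ] [0.462  0.2142 0.087 ]
orange h [0.4132 0.3331 0.087 ] knob [0.577  0.1892 0.075 ] [0.5824 0.1952 0.075 ] [0.5806 0.1916 0.0783]
handle ends [ 0.5837 -0.3206  0.2494] [ 0.6098 -0.2888  0.3115]
block top scene [0.6518 0.1878 0.025 ] [0.6402 0.2313 0.025 ] [0.579  0.2211 0.025 ] [0.5809 0.1719 0.025 ]
block top side [0.5656 0.2068 0.025 ] [0.5756 0.1666 0.025 ] [0.6431 0.1839 0.025 ] [0.6315 0.2213 0.025 ]
bottle base side [0.5648 0.402  0.    ] flask [0.78   0.0426 0.    ] [0.7995 0.0638 0.    ]
```

Call:
drive_tool(
  deltas=[
    {"hand": 1, "offset": [3, -5.4, 0], "angular": [0, 0, 0]},
    {"hand": 1, "offset": [6, -10.8, 0], "angular": [0, 0, 0]},
    {"hand": 1, "offset": [9, -16.2, 0], "angular": [0, 0, 0]},
    {"hand": 1, "offset": [12, -21.6, 0], "angular": [0, 0, 0]},
    {"hand": 1, "offset": [14.5, -26.5, 0], "angular": [0, 0, 0]},
    {"hand": 1, "offset": [16.3, -29.4, 0], "angular": [0, 0, 0]},
    {"hand": 1, "offset": [16.3, -29.4, 0], "angular": [0, 0, 0]},
  ],
)

```text
time: 1.02
tool_pos: [0.4141, 0.3309, 0.2311]
tcp_rot: [-0.599, -3.084, 0.001]
wrist_force: [-0.2, 0.1, -0.2]
width: 0.998
```

```bash
python3 - <<'E'
from workcell import bot
from h import *
np.set_printoptions(precision=4,suppress=True)
c=bot.read_camera("wrist");pickle.dump(c,open("c1.pkl","wb"));cv2.imwrite("pics/w1.png",c["frame"])
s=bot.read_state();print(s["tool_pos"],s["tcp_rot"],s["time"])
for nm,a,b in(("or",5,18),("blue",108,125),("red",0,4)):
  for x in blobs(c["frame"],a,b,amin=30): print(nm,x,ray(c,x[0],.075 if nm=="red" else .087))
E
```

```text
[0.4135 0.3321 0.2311] [-0.5968 -3.0839 -0.0002] 1.075
or (array([255.58, 183.13]), 571, [242, 170, 28, 27]) [0.415  0.3323 0.087 ]
blue (array([178.2 , 260.04]), 327, [170, 249, 18, 23]) [0.4653 0.2173 0.087 ]
```

View pics/w1.png

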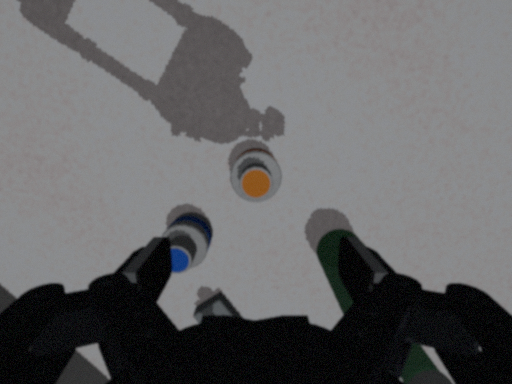

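The wrist view shows the orange top at (256,183), giving (0.4145, 0.3325), which agrees with the side view within 1–2 mm. I'll descend and grip the neck.

Call:
drive_tool(
  deltas=[
    {"hand": 1, "offset": [0.1, 0.1, -5], "angular": [0, 0, 0]},
    {"hand": 1, "offset": [0.1, 0.1, -10], "angular": [0, 0, 0]},
    {"hand": 1, "offset": [0.1, 0.1, -14], "angular": [0, 0, 0]},
    {"hand": 1, "offset": [0.1, 0.1, -17.4], "angular": [0, 0, 0]},
    {"hand": 1, "offset": [0.1, 0.1, -17.4], "angular": [0, 0, 0]},
    {"hand": 0, "offset": [0.1, 0.1, -17.4], "angular": [0, 0, 0]},
    {"hand": 0, "offset": [0.1, 0.1, -17.4], "angular": [0, 0, 0]},
    {"hand": 0, "offset": [0.1, 0.1, -17.4], "angular": [0, 0, 0]},
  ],
  force=50,
)

```text
time: 2.08
tool_pos: [0.4151, 0.3344, 0.0591]
tcp_rot: [0.592, 3.083, 0.002]
wrist_force: [-0.4, -0.7, 5.8]
width: 0.409
```

Call:
drive_tool(
  deltas=[
    {"hand": 0, "offset": [0, 0, 0], "angular": [0, 0, 0]},
    {"hand": 0, "offset": [0, 0, 0], "angular": [0, 0, 0]},
    {"hand": 0, "offset": [0, 0, 1], "angular": [0, 0, 0]},
    {"hand": 0, "offset": [0, 0, 4], "angular": [0, 0, 0]},
    {"hand": 0, "offset": [0, 0, 9], "angular": [0, 0, 0]},
    {"hand": 0, "offset": [0, 0, 14], "angular": [0, 0, 0]},
    {"hand": 0, "offset": [0, 0, 17], "angular": [0, 0, 0]},
    {"hand": 0, "offset": [0, 0, 17], "angular": [0, 0, 0]},
  ],
)

```text
time: 3.08
tool_pos: [0.4159, 0.3351, 0.2308]
tcp_rot: [0.592, 3.08, 0.008]
wrist_force: [-0.0, -0.2, -2.5]
width: 0.403
```

Call:
drive_tool(
  deltas=[
    {"hand": 0, "offset": [0.5, -3, 0], "angular": [0, 0, -10]},
    {"hand": 0, "offset": [1, -7, 0], "angular": [0, 0, -20]},
    {"hand": 0, "offset": [2, -11, 0], "angular": [0, 0, -30]},
    {"hand": 0, "offset": [3, -15, 0], "angular": [0, 0, -40]},
    {"hand": 0, "offset": [4, -19, 0], "angular": [0, 0, -50]},
    {"hand": 0, "offset": [5, -23, 0], "angular": [0, 0, -60]},
    {"hand": 0, "offset": [5.5, -27, 0], "angular": [0, 0, -70]},
    {"hand": 0, "offset": [6, -31, 0], "angular": [0, 0, -80]},
  ],
)

```text
time: 4.08
tool_pos: [0.4728, 0.0226, 0.2246]
tcp_rot: [-2.441, -1.973, 0.005]
wrist_force: [0.3, -0.0, -1.2]
width: 0.409
```

Call:
drive_tool(
  deltas=[
    {"hand": 0, "offset": [0.5, -4, 0], "angular": [0, 0, -10]},
    {"hand": 0, "offset": [1, -8, 0], "angular": [0, 0, -20]},
    {"hand": 0, "offset": [1.5, -11, 0], "angular": [0, 0, -30]},
    {"hand": 0, "offset": [2, -13, 0], "angular": [0, 0, -40]},
    {"hand": 0, "offset": [2.3, -13, 0], "angular": [0, 0, -50]},
    {"hand": 0, "offset": [2.3, -13, 0], "angular": [0, 0, -60]},
    {"hand": 0, "offset": [2.3, -13, 0], "angular": [0, 0, -62]},
    {"hand": 0, "offset": [2.3, -13, 0], "angular": [0, 0, -62]},
  ],
)

```text
time: 5.08
tool_pos: [0.4964, -0.1058, 0.2259]
tcp_rot: [-3.109, -0.447, 0.003]
wrist_force: [0.4, 1.0, -2.4]
width: 0.408
```

```bash
python3 - <<'E'
from workcell import bot
from h import *
np.set_printoptions(precision=4,suppress=True)
c=bot.read_camera("wrist");pickle.dump(c,open("c2.pkl","wb"));cv2.imwrite("pics/w2.png",c["frame"])
s=bot.read_state();print(s["q"],s["tool_pos"],s["tcp_rot"],s["time"])
for nm,a,b in(("or",5,18),("blue",108,125),("red",0,4)):
  for x in blobs(c["frame"],a,b,amin=30): print(nm,x,ray(c,x[0],.017))
E
```

```text
[-0.2591 -0.0506  1.9596  0.0001  1.2342  1.026 ] [ 0.4966 -0.1059  0.2263] [-3.1089 -0.4471  0.0024] 5.125
or (array([284.9 , 183.29]), 1226, [213, 169, 105, 32]) [ 0.4973 -0.1472  0.017 ]
or (array([255.22, 265.49]), 3012, [223, 236, 65, 59]) [ 0.3733 -0.1439  0.017 ]
blue (array([306.56,  82.77]), 1082, [289, 64, 36, 39]) [ 0.6198 -0.1341  0.017 ]
blue (array([  4.68, 119.49]), 41, [0, 112, 9, 17]) [0.4764 0.2044 0.017 ]
```

View pics/w2.png

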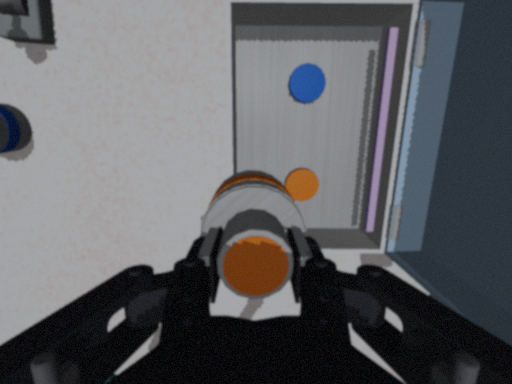

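The wrist view shows the blue stand at (307,83), the orange stand at (302,184), the held holder's top at (255,265), and the case's front rim line at u≈233. Next I'll measure these more exactly.

```bash
python3 - <<'E'
from h import *
np.set_printoptions(precision=4,suppress=True)
c=pickle.load(open("c2.pkl","rb"));f=c["frame"]
hsv=cv2.cvtColor(f,cv2.COLOR_BGR2HSV)
def fit(m,x0,y0,x1,y1):
    mm=np.zeros_like(m);mm[y0:y1,x0:x1]=m[y0:y1,x0:x1]
    cs,_=cv2.findContours(mm,cv2.RETR_EXTERNAL,cv2.CHAIN_APPROX_NONE);k=max(cs,key=cv2.contourArea)
    print(cv2.fitEllipse(k),cv2.boundingRect(k));return cv2.fitEllipse(k)[0]
mo=cv2.inRange(hsv,(5,120,60),(18,255,255));mb=cv2.inRange(hsv,(108,120,60),(125,255,255))
mo[(hsv[...,2]<0)]=0
print("Vor",hsv[184,302],hsv[265,255],hsv[83,307])
o=fit(mo,287,160,330,210);b=fit(mb,280,60,330,110);t=fit(mo,215,230,300,300)
O=ray(c,o,.017);B=ray(c,b,.017)
print("O",O,"B",B,"dist",np.linalg.norm(B-O),"yaw",np.degrees(np.arctan2(*(B-O)[1::-1])))
print("held top",ray(c,t,.256),"r",np.linalg.norm(ray(c,(t[0]+32,t[1]),.256)-ray(c,t,.256)))
for z in(.017,.072):print(z,[ray(c,p,z)[:2] for p in((233,10),(235,165),(418,5),(383,245))])
print([proj(c,[*O[:2],.017])])
E
```

```text
Vor [ 15 203 163] [ 13 223 111] [109 188 157]
((301.5621032714844, 184.28900146484375), (30.98030662536621, 31.79886245727539), 25.54644775390625) (287, 169, 31, 32)
((306.5528259277344, 82.75623321533203), (34.40818786621094, 38.26486587524414), 23.734210968017578) (289, 64, 36, 39)
((255.21511840820312, 265.47723388671875), (57.76996994018555, 64.4686279296875), 85.31050872802734) (223, 236, 65, 59)
O [ 0.5021 -0.1683  0.017 ] B [ 0.6198 -0.1341  0.017 ] dist 0.12258973105063803 yaw 16.202472290995313
held top [ 0.5014 -0.1054  0.256 ] r 0.014296913406875292
0.017 [array([ 0.6679, -0.0311]), array([ 0.502 , -0.0791]), array([ 0.7304, -0.2257]), array([ 0.4529, -0.3033])]
0.072 [array([ 0.6512, -0.0399]), array([ 0.5113, -0.0804]), array([ 0.7039, -0.204 ]), array([ 0.4699, -0.2694])]
[array([301.5621, 184.289 ])]
```

```bash
python3 - <<'E'
from workcell import bot
from h import *
np.set_printoptions(precision=4,suppress=True)
A=bot.read_camera("scene");B=bot.read_camera("side");pickle.dump((A,B),open("c3.pkl","wb"))
print(bot.read_state()["tool_pos"])
for n,c in(("scene",A),("side",B)):
  T=[.4966,-.1059,.226]
  print(n,"tcp px",proj(c,T),"top",proj(c,[T[0],T[1],.256]),"foot",proj(c,[T[0],T[1],.169]))
  for x in blobs(c["frame"],5,18): print(x)
p=np.vstack([cv2.resize(c["frame"][y:y+75,x:x+100],None,fx=4,fy=4,interpolation=cv2.INTER_CUBIC) for c,x,y in((A,220,110),(B,195,165))])
cv2.imwrite("pics/held.png",p)
E
```

```text
[ 0.497  -0.1059  0.2269]
scene tcp px [260.1831 145.0959] top [260.1764 137.6884] foot [260.1953 158.6762]
(array([259.06, 138.12]), 17, [256, 137, 7, 3])
(array([260.23, 155.68]), 53, [253, 153, 15, 6])
(array([248.63, 187.37]), 63, [244, 184, 10, 8])
side tcp px [246.3675 181.2811] top [246.1985 173.1856] foot [246.669  195.7282]
(array([245.23, 173.02]), 43, [242, 170, 7, 7])
(array([246.55, 194.73]), 74, [237, 190, 20, 9])
(array([258.63, 243.79]), 145, [252, 238, 14, 13])
```

View pics/held.png

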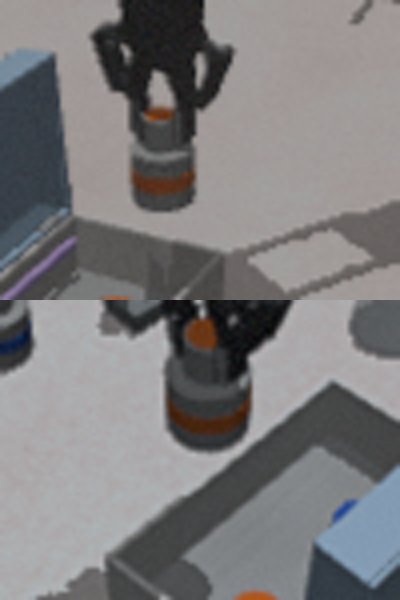

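Scene and side agree: the holder is upright, with its band within 0.5 mm of the TCP and its top at the expected height. The wrist view differs, putting the top about 4.7 mm off in x. The tolerance covers that, so I'll place it and check afterwards.

Call:
drive_tool(
  deltas=[
    {"hand": 0, "offset": [0.3, -3, 0], "angular": [0, 0, 0]},
    {"hand": 0, "offset": [0.5, -6.2, 0], "angular": [0, 0, 0]},
    {"hand": 0, "offset": [0.5, -6.2, -3], "angular": [0, 0, 0]},
    {"hand": 0, "offset": [0.5, -6.2, -7], "angular": [0, 0, 0]},
    {"hand": 0, "offset": [0.5, -6.2, -11], "angular": [0, 0, 0]},
    {"hand": 0, "offset": [0.5, -6.2, -13.5], "angular": [0, 0, 0]},
    {"hand": 0, "offset": [0.5, -6.2, -14.4], "angular": [0, 0, 0]},
    {"hand": 0, "offset": [0.5, -6.2, -14.4], "angular": [0, 0, 0]},
  ],
)

```text
time: 6.22
tool_pos: [0.5022, -0.168, 0.0832]
tcp_rot: [-3.11, -0.444, 0.001]
wrist_force: [0.7, -0.3, -2.0]
width: 0.405
```

Call:
drive_tool(
  deltas=[
    {"hand": 0, "offset": [0, 0, -0.3], "angular": [0, 0, 0]},
    {"hand": 0, "offset": [0, 0, -0.5], "angular": [0, 0, 0]},
    {"hand": 0, "offset": [0, 0, -0.5], "angular": [0, 0, 0]},
  ],
)

```text
time: 6.6
tool_pos: [0.5026, -0.1682, 0.0788]
tcp_rot: [3.11, 0.444, 0.001]
wrist_force: [-0.6, -0.4, -2.6]
width: 0.409
```

Call:
drive_tool(
  deltas=[
    {"hand": 0, "offset": [0, 0, -0.2], "angular": [0, 0, 0]},
    {"hand": 0, "offset": [0, 0, -0.3], "angular": [0, 0, 0]},
    {"hand": 0, "offset": [0, 0, -0.3], "angular": [0, 0, 0]},
  ],
)

```text
time: 6.98
tool_pos: [0.5027, -0.1681, 0.076]
tcp_rot: [3.11, 0.444, 0.001]
wrist_force: [-1.4, 0.3, 4.0]
width: 0.411
```

Call:
drive_tool(
  deltas=[
    {"hand": 0.5, "offset": [0, 0, 0], "angular": [0, 0, 0]},
    {"hand": 0.6, "offset": [0, 0, 0], "angular": [0, 0, 0]},
    {"hand": 0.8, "offset": [0, 0, 0], "angular": [0, 0, 0]},
    {"hand": 0.8, "offset": [0, 0, 0], "angular": [0, 0, 0]},
    {"hand": 0.8, "offset": [0, 0, 3], "angular": [0, 0, 0]},
    {"hand": 0.8, "offset": [0, 0, 8], "angular": [0, 0, 0]},
    {"hand": 1, "offset": [0, 0, 13], "angular": [0, 0, 0]},
    {"hand": 1, "offset": [0, 0, 16], "angular": [0, 0, 0]},
  ],
)

```text
time: 7.98
tool_pos: [0.5033, -0.1686, 0.2385]
tcp_rot: [3.108, 0.443, 0.006]
wrist_force: [0.3, -1.0, -1.0]
width: 0.996
```

```bash
python3 - <<'E'
from workcell import bot
from h import *
np.set_printoptions(precision=4,suppress=True)
c=bot.read_camera("wrist");A=bot.read_camera("scene");S=bot.read_camera("side");pickle.dump((c,A,S),open("c4.pkl","wb"))
print(bot.read_state()["tool_pos"],bot.read_state()["time"])
for n,k in(("w",c),("scene",A),("side",S)):
  for x in blobs(k["frame"],5,18,amin=10): print(n,x,ray(k,x[0],.104),proj(k,[.502,-.168,.104]),proj(k,[.502,-.168,.04]))
cv2.imwrite("pics/w4.png",c["frame"])
E
```

```text
[ 0.5036 -0.1686  0.2375] 8.125
w (array([251.15, 186.42]), 602, [238, 173, 28, 28]) [ 0.5057 -0.1655  0.104 ] [252.4674 190.4877] [252.6336 178.2784]
scene (array([248.09, 168.57]), 23, [245, 167, 7, 4]) [ 0.5023 -0.167   0.104 ] [247.9788 168.4581] [248.2844 182.0678]
scene (array([248.66, 184.56]), 41, [242, 182, 14, 5]) [ 0.5847 -0.0813  0.104 ] [247.9788 168.4581] [248.2844 182.0678]
side (array([259.65, 223.27]), 63, [255, 220, 10, 8]) [ 0.5038 -0.1652  0.104 ] [259.6286 224.1856] [259.3875 237.7524]
side (array([259.91, 242.56]), 57, [251, 237, 19, 9]) [ 0.4689 -0.2227  0.104 ] [259.6286 224.1856] [259.3875 237.7524]
```

View pics/w4.png

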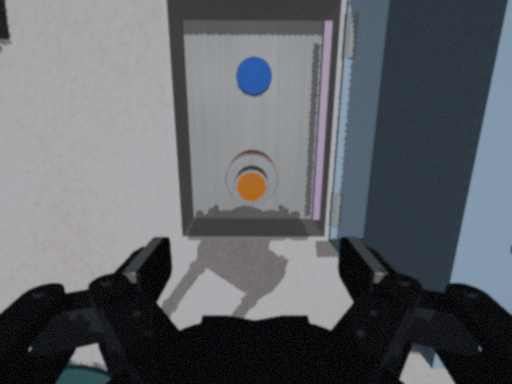

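The orange holder is upright on its stand: all three cameras put its top within 4 mm of the stand centre. Now the blue one.

Call:
drive_tool(
  deltas=[
    {"hand": 1, "offset": [-0.6, 5, 0], "angular": [0, 0, 0]},
    {"hand": 1, "offset": [-1.2, 11, 0], "angular": [0, 0, 0]},
    {"hand": 1, "offset": [-2, 17, 0], "angular": [0, 0, 0]},
    {"hand": 1, "offset": [-2.6, 23, 0], "angular": [0, 0, 0]},
    {"hand": 1, "offset": [-3.3, 29, 0], "angular": [0, 0, 0]},
    {"hand": 1, "offset": [-3.8, 34, 0], "angular": [0, 0, 0]},
    {"hand": 1, "offset": [-4, 38.3, 0], "angular": [0, 0, 0]},
    {"hand": 1, "offset": [-4, 38.3, 0], "angular": [0, 0, 0]},
  ],
)

```text
time: 9.12
tool_pos: [0.4607, 0.217, 0.2329]
tcp_rot: [3.109, 0.45, -0.006]
wrist_force: [0.2, -0.7, 0.1]
width: 1.0
```

```bash
python3 - <<'E'
from workcell import bot
from h import *
np.set_printoptions(precision=4,suppress=True)
c4=pickle.load(open("c4.pkl","rb"))[0]
print("blue stand",[(x,ray(c4,x[0],.017)) for x in blobs(c4["frame"],105,125,amin=50)])
c=bot.read_camera("wrist");pickle.dump(c,open("c5.pkl","wb"))
print(bot.read_state()["tool_pos"],bot.read_state()["q"][5])
for x in blobs(c["frame"],105,125,amin=30): print(x,ray(c,x[0],.087))
for x in blobs(c["frame"],0,4,amin=30): print("red",x,ray(c,x[0],.075))
cv2.imwrite("pics/w5.png",c["frame"])
E
```

```text
blue stand [((array([253.55,  75.59]), 1010, [237, 57, 34, 38]), array([ 0.6199, -0.1348,  0.017 ]))]
[0.4609 0.2155 0.233 ] 1.67312404512685
(array([257.12, 183.7 ]), 567, [244, 171, 27, 27]) [0.4641 0.2142 0.087 ]
red (array([313.39,  76.27]), 429, [301, 64, 25, 26]) [0.5831 0.191  0.075 ]
```

Call:
drive_tool(
  deltas=[
    {"hand": 1, "offset": [0.2, -0.1, -5], "angular": [0, 0, 0]},
    {"hand": 1, "offset": [0.2, -0.1, -10], "angular": [0, 0, 0]},
    {"hand": 1, "offset": [0.2, -0.1, -14], "angular": [0, 0, 0]},
    {"hand": 1, "offset": [0.2, -0.1, -17.5], "angular": [0, 0, 0]},
    {"hand": 1, "offset": [0.2, -0.1, -17.5], "angular": [0, 0, 0]},
    {"hand": 0, "offset": [0.2, -0.1, -17.5], "angular": [0, 0, 0]},
    {"hand": 0, "offset": [0.2, -0.1, -17.5], "angular": [0, 0, 0]},
    {"hand": 0, "offset": [0.2, -0.1, -17.5], "angular": [0, 0, 0]},
  ],
  force=50,
)

```text
time: 10.18
tool_pos: [0.4657, 0.2146, 0.0622]
tcp_rot: [-3.109, -0.443, -0.005]
wrist_force: [-0.7, -0.0, 2.7]
width: 0.4
```

Call:
drive_tool(
  deltas=[
    {"hand": 0, "offset": [0, 0, 0], "angular": [0, 0, 0]},
    {"hand": 0, "offset": [0, 0, 0], "angular": [0, 0, 0]},
    {"hand": 0, "offset": [0, 0, 1], "angular": [0, 0, 0]},
    {"hand": 0, "offset": [0, 0, 4], "angular": [0, 0, 0]},
    {"hand": 0, "offset": [0, 0, 9], "angular": [0, 0, 0]},
    {"hand": 0, "offset": [0, 0, 14], "angular": [0, 0, 0]},
    {"hand": 0, "offset": [0, 0, 17], "angular": [0, 0, 0]},
    {"hand": 0, "offset": [0, 0, 17], "angular": [0, 0, 0]},
  ],
)

```text
time: 11.18
tool_pos: [0.4659, 0.2146, 0.2334]
tcp_rot: [-3.109, -0.444, -0.009]
wrist_force: [0.3, 0.3, -2.2]
width: 0.408
```

Call:
drive_tool(
  deltas=[
    {"hand": 0, "offset": [2, -4.5, 0], "angular": [0, 0, 0]},
    {"hand": 0, "offset": [4.3, -10, 0], "angular": [0, 0, 0]},
    {"hand": 0, "offset": [6.8, -15.5, 0], "angular": [0, 0, 0]},
    {"hand": 0, "offset": [9.2, -21, 0], "angular": [0, 0, 0]},
    {"hand": 0, "offset": [11.7, -26.5, 0], "angular": [0, 0, 0]},
    {"hand": 0, "offset": [14, -31.5, 0], "angular": [0, 0, 0]},
    {"hand": 0, "offset": [15.4, -34.9, 0], "angular": [0, 0, 0]},
    {"hand": 0, "offset": [15.4, -34.9, 0], "angular": [0, 0, 0]},
  ],
)

```text
time: 12.18
tool_pos: [0.6173, -0.1376, 0.2267]
tcp_rot: [-3.11, -0.438, 0.007]
wrist_force: [-0.1, 1.0, -3.3]
width: 0.405
```

```bash
python3 - <<'E'
from workcell import bot
from h import *
np.set_printoptions(precision=4,suppress=True)
s=bot.read_state();T=s["tool_pos"];print(T,s["time"])
for n in("scene","side"):
  k=bot.read_camera(n);pickle.dump(k,open("c6"+n+".pkl","wb"))
  print(n,"top",proj(k,T+[0,0,.027]),"band",proj(k,T+[0,0,-.04]))
  for x in blobs(k["frame"],105,125,amin=8): 
    if 200<x[0][0]<330:print(x)
E
```

```text
[ 0.6173 -0.1376  0.2267] 12.175
scene top [230.0016 146.3242] band [230.8727 163.0425]
(array([274.67,  93.74]), 344, [258, 85, 33, 19])
(array([310.3 ,  97.05]), 37, [307, 90, 7, 16])
(array([229.65, 146.06]), 17, [227, 145, 6, 3])
(array([231.05, 164.57]), 44, [224, 162, 16, 5])
(array([235.08, 200.54]), 13, [231, 200, 8, 3])
side top [290.1851 164.9709] band [288.5109 182.4918]
(array([288.59, 165.69]), 54, [284, 163, 10, 7])
(array([287.29, 188.25]), 28, [282, 187, 11, 4])
(array([281. , 216.7]), 10, [279, 215, 5, 5])
```

Call:
drive_tool(
  deltas=[
    {"hand": 0, "offset": [0.2, 0.1, -1], "angular": [0, 0, 0]},
    {"hand": 0, "offset": [0.2, 0.1, -4], "angular": [0, 0, 0]},
    {"hand": 0, "offset": [0.2, 0.1, -8], "angular": [0, 0, 0]},
    {"hand": 0, "offset": [0.2, 0.1, -12], "angular": [0, 0, 0]},
    {"hand": 0, "offset": [0.2, 0.1, -14.2], "angular": [0, 0, 0]},
    {"hand": 0, "offset": [0.2, 0.1, -14.6], "angular": [0, 0, 0]},
    {"hand": 0, "offset": [0.2, 0.1, -14.6], "angular": [0, 0, 0]},
  ],
)

```text
time: 13.15
tool_pos: [0.6203, -0.1333, 0.0844]
tcp_rot: [-3.11, -0.445, -0.0]
wrist_force: [0.2, -0.2, -2.4]
width: 0.403
```

Call:
drive_tool(
  deltas=[
    {"hand": 0, "offset": [0, 0, -0.2], "angular": [0, 0, 0]},
    {"hand": 0, "offset": [0, 0, -0.2], "angular": [0, 0, 0]},
  ],
)

```text
time: 13.4
tool_pos: [0.6211, -0.1342, 0.0836]
tcp_rot: [3.109, 0.444, 0.003]
wrist_force: [0.1, 0.3, -2.8]
width: 0.406
```

Call:
drive_tool(
  deltas=[
    {"hand": 0, "offset": [0, 0, -0.2], "angular": [0, 0, 0]},
    {"hand": 0, "offset": [0, 0, -0.4], "angular": [0, 0, 0]},
    {"hand": 0, "offset": [0, 0, -0.4], "angular": [0, 0, 0]},
  ],
)

```text
time: 13.78
tool_pos: [0.6207, -0.1342, 0.0792]
tcp_rot: [3.11, 0.444, 0.001]
wrist_force: [-1.7, 0.7, 2.4]
width: 0.405
```

Call:
drive_tool(
  deltas=[
    {"hand": 0.5, "offset": [0, 0, 0], "angular": [0, 0, 0]},
    {"hand": 0.6, "offset": [0, 0, 0], "angular": [0, 0, 0]},
    {"hand": 0.8, "offset": [0, 0, 0], "angular": [0, 0, 0]},
    {"hand": 0.8, "offset": [0, 0, 0], "angular": [0, 0, 0]},
    {"hand": 0.8, "offset": [0, 0, 3], "angular": [0, 0, 0]},
    {"hand": 0.8, "offset": [0, 0, 8], "angular": [0, 0, 0]},
    {"hand": 0.8, "offset": [0, 1, 14], "angular": [0, 0, 0]},
    {"hand": 0.8, "offset": [-2, 2, 19], "angular": [0, 0, 0]},
  ],
)

```text
time: 14.78
tool_pos: [0.6012, -0.1141, 0.2708]
tcp_rot: [3.109, 0.444, 0.004]
wrist_force: [0.2, -0.3, -0.7]
width: 0.8
```

Call:
drive_tool(
  deltas=[
    {"hand": 0.6, "offset": [-2, 0, 5], "angular": [0, 0, 0]},
    {"hand": 0.6, "offset": [-4, 0, 10], "angular": [0, 0, 0]},
    {"hand": 0.6, "offset": [-5, 0, 14], "angular": [0, 0, 0]},
    {"hand": 0.6, "offset": [-5, 0, 14], "angular": [0, 0, 0]},
  ],
)

```text
time: 15.28
tool_pos: [0.5512, -0.1145, 0.4139]
tcp_rot: [3.107, 0.443, 0.014]
wrist_force: [-0.4, 0.3, 0.5]
width: 0.598
```

```bash
python3 - <<'E'
from workcell import bot
from h import *
np.set_printoptions(precision=4,suppress=True)
print(bot.read_state()["tool_pos"],bot.read_state()["time"])
d={}
for n in("wrist","scene","side"):
  k=bot.read_camera(n);d[n]=k
  print(n,"pred O,B",proj(k,[.502,-.168,.104]),proj(k,[.6195,-.1345,.104]))
  for a,b in((5,18),(105,125)):
   for x in blobs(k["frame"],a,b,amin=10):
    if 150<x[0][0]<400:print(x,ray(k,x[0],.104))
pickle.dump(d,open("c7.pkl","wb"));cv2.imwrite("pics/w7.png",d["wrist"]["frame"])
E
```

```text
[ 0.5512 -0.1145  0.4139] 15.275
wrist pred O,B [275.1741 201.8059] [277.1136 127.475 ]
(array([274.52, 199.54]), 211, [267, 192, 16, 16]) [ 0.5055 -0.1658  0.104 ]
(array([277.06, 127.78]), 250, [269, 119, 17, 19]) [ 0.619  -0.1346  0.104 ]
scene pred O,B [247.9788 168.4581] [232.0022 182.937 ]
(array([248.  , 168.64]), 22, [245, 167, 7, 4]) [ 0.503  -0.1669  0.104 ]
(array([248.74, 184.52]), 42, [242, 182, 14, 5]) [ 0.5843 -0.0813  0.104 ]
(array([275.24,  93.79]), 312, [259, 85, 32, 19]) [-0.2594 -0.6966  0.104 ]
(array([310.29,  96.89]), 35, [307, 90, 7, 16]) [-0.3601 -0.5058  0.104 ]
(array([232.5, 182.5]), 28, [229, 181, 8, 4]) [ 0.6161 -0.1354  0.104 ]
(array([234.09, 199.05]), 22, [227, 198, 14, 3]) [ 0.6862 -0.0515  0.104 ]
side pred O,B [259.6286 224.1856] [286.6673 201.0776]
(array([259.58, 223.3 ]), 64, [255, 220, 10, 8]) [ 0.5036 -0.1652  0.104 ]
(array([259.82, 242.8 ]), 55, [251, 239, 18, 7]) [ 0.4682 -0.2233  0.104 ]
(array([286.04, 201.1 ]), 51, [282, 198, 9, 7]) [ 0.6178 -0.1336  0.104 ]
```

View pics/w7.png

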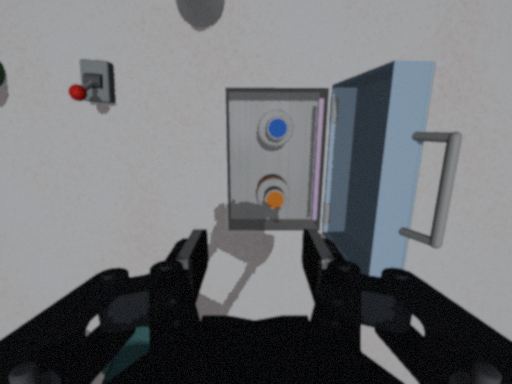

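Both holders stand within about 4 mm of their stand centres. The wrist view shows the handle bar running from (455,137) to (438,243). Now I'll fit the lid angle and hinge.

```bash
python3 - <<'E'
from h import *
from scipy.optimize import least_squares
np.set_printoptions(precision=4,suppress=True)
d=pickle.load(open("c7.pkl","rb"));W,A=d["wrist"],d["scene"]
a=lambda u,v:np.array((180+u/4-.4,115+v/4-.4))
e1=tri(W,(455,137),A,a(60,64));e2=tri(W,(438,243),A,a(128,20));print(e1,e2,np.linalg.norm(e1-e2),np.degrees(np.arctan2(*(e1-e2)[1::-1])))
def handle(p,s):
    cx,cy,yaw,th=p;ex=np.array([np.cos(yaw),np.sin(yaw),0]);ey=np.array([-ex[1],ex[0],0])
    H=np.array([cx,cy,.072])+.09*ex
    x,z=-.215,.05
    return H+ex*(x*np.cos(th)+z*np.sin(th))+np.array([0,0,1])*(-x*np.sin(th)+z*np.cos(th))+s*.05*ey
def res(p):
    r=[proj(k,handle(p,s))-uv for k,s,uv in((W,1,(455,137)),(W,-1,(438,243)),(A,1,a(60,64)),(A,-1,a(128,20)))]
    return np.r_[np.ravel(r),(p[:2]-[.5605,-.1515])/.003,(p[2]+np.radians(73.8))/.01]
o=least_squares(res,[.56,-.151,-1.288,1.6]);p=o.x;print(p,np.degrees(p[2]),np.round(o.fun,2))
np.save("case.npy",p)
for th in(p[3],1.4,1.2,1,.8,.6,.4,.2,.1,0):print(round(th,3),handle([*p[:3],th],0)*100)
E
```

```text
[ 0.6563 -0.286   0.2818] [ 0.5499 -0.3172  0.2838] 0.11092276179084509 16.315023152141084
[ 0.5628 -0.1567 -1.2878  1.6236] -73.78666981062793 [-0.5   4.57 -0.61 -5.37 -0.12 -1.25 -1.71  0.34  0.77 -1.74  0.02]
1.624 [ 60.5064 -30.1995  28.4059]
1.4 [ 59.1506 -25.537   29.237 ]
1.2 [ 57.9211 -21.3086  29.0506]
1 [ 56.7264 -17.2002  27.9931]
0.8 [ 55.6142 -13.3753  26.1067]
0.6 [54.6289 -9.9866 23.4665]
0.4 [53.8096 -7.1691 20.1778]
0.2 [53.1891 -5.0351 16.3717]
0.1 [52.9614 -4.2522 14.3214]
0 [52.7921 -3.6697 12.2   ]
```

```bash
cat > lid.py <<'E'
from h import *
def handle(p,th,s=0):
    cx,cy,yaw=p[:3];ex=np.array([np.cos(yaw),np.sin(yaw),0]);ey=np.array([-ex[1],ex[0],0])
    return np.array([cx,cy,.072])+.09*ex+ex*(-.215*np.cos(th)+.05*np.sin(th))+np.array([0,0,1])*(.215*np.sin(th)+.05*np.cos(th))+s*.055*ey
E
python3 - <<'E'
from lid import *
from scipy.optimize import least_squares
np.set_printoptions(precision=4,suppress=True)
d=pickle.load(open("c7.pkl","rb"));W,A=d["wrist"],d["scene"]
a=lambda u,v:np.array((180+u/4-.4,115+v/4-.4))
def res(p):
    r=[proj(k,handle(p,p[3],s))-uv for k,s,uv in((W,1,(455,137)),(W,-1,(438,243)),(A,1,a(60,64)),(A,-1,a(128,20)))]
    return np.r_[np.ravel(r),(p[:2]-[.5605,-.1515])/.003,(p[2]+np.radians(73.8))/.01]
o=least_squares(res,[.56,-.151,-1.288,1.6]);p=o.x;print(p,np.degrees(p[2]),np.round(o.fun,2))
np.save("case.npy",p)
for th in(p[3],1.5,1.4,1.3,1.2,1.1,1,.9,.8,.7,.6,.5,.4,.3,.2,.1,0):print(round(th,3),np.round((handle(p,th)-handle(p,p[3]))*100,1))
print(handle(p,p[3]),handle(p,0))
E
```

```text
[ 0.5597 -0.1531 -1.2836  1.6518] -73.54531843131863 [ 0.27  0.55 -0.98 -0.59 -0.98 -0.49 -1.16  0.14 -0.25 -0.53  0.44]
1.652 [0. 0. 0.]
1.5 [-0.9  3.1  0.8]
1.4 [-1.5  5.2  1. ]
1.3 [-2.2  7.3  1. ]
1.2 [-2.8  9.5  0.8]
1.1 [-3.4 11.5  0.4]
1 [-4.  13.6 -0.2]
0.9 [-4.6 15.5 -1.1]
0.8 [-5.1 17.4 -2.1]
0.7 [-5.6 19.1 -3.4]
0.6 [-6.1 20.8 -4.8]
0.5 [-6.6 22.2 -6.3]
0.4 [-7.  23.6 -8. ]
0.3 [-7.3 24.7 -9.9]
0.2 [ -7.6  25.7 -11.9]
0.1 [ -7.8  26.5 -13.9]
0 [ -8.   27.1 -16. ]
[ 0.6043 -0.3039  0.2822] [ 0.5243 -0.0332  0.122 ]
```

Call:
drive_tool(
  deltas=[
    {"hand": 0.6, "offset": [1.5, -5.5, 0], "angular": [0, 0, 0]},
    {"hand": 0.6, "offset": [3, -11, 0], "angular": [0, 0, 0]},
    {"hand": 0.6, "offset": [4.5, -16, 0], "angular": [0, 0, 0]},
    {"hand": 0.6, "offset": [5.3, -18.9, 0], "angular": [0, 0, 0]},
    {"hand": 0.6, "offset": [5.3, -18.9, -4], "angular": [0, 0, 0]},
    {"hand": 0.6, "offset": [5.3, -18.9, -8], "angular": [0, 0, 0]},
    {"hand": 0.6, "offset": [5.3, -18.9, -9], "angular": [0, 0, 0]},
    {"hand": 0.6, "offset": [5.3, -18.9, -9], "angular": [0, 0, 0]},
  ],
)

```text
time: 16.42
tool_pos: [0.6028, -0.3027, 0.3164]
tcp_rot: [-3.108, -0.444, 0.004]
wrist_force: [0.9, 0.6, 0.0]
width: 0.6
```

```bash
python3 - <<'E'
from workcell import bot
from lid import *
np.set_printoptions(precision=4,suppress=True)
p=np.load("case.npy");s=bot.read_state();print(s["tool_pos"],s["q"],s["tcp_rot"])
c=bot.read_camera("wrist");cv2.imwrite("pics/w8.png",c["frame"])
print([proj(c,handle(p,p[3],k)) for k in(-1,0,1)])
E
```

```text
[ 0.6028 -0.3027  0.3164] [-0.5023  0.2279  1.4936 -0.      1.4236  0.7849] [-3.1079 -0.4437  0.0045]
[array([255.9908, 293.7006]), array([255.9011, 222.3796]), array([255.7966, 139.2673])]
```

View pics/w8.png

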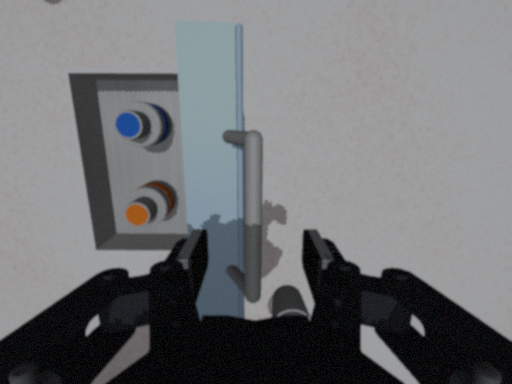

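Call:
drive_tool(
  deltas=[
    {"hand": 0.6, "offset": [0, 0, -3], "angular": [0, 0, 0]},
    {"hand": 0.6, "offset": [0, 0, -5.2], "angular": [0, 0, 0]},
    {"hand": 0.6, "offset": [0, 0, -5.2], "angular": [0, 0, 0]},
    {"hand": 0, "offset": [0, 0, -5.2], "angular": [0, 0, 0]},
    {"hand": 0, "offset": [0, 0, -5.2], "angular": [0, 0, 0]},
    {"hand": 0, "offset": [0, 0, -5.2], "angular": [0, 0, 0]},
    {"hand": 0, "offset": [0, 0, -5.2], "angular": [0, 0, 0]},
  ],
  force=25,
)

```text
time: 17.35
tool_pos: [0.6043, -0.3039, 0.2685]
tcp_rot: [3.107, 0.443, 0.005]
wrist_force: [1.4, -1.6, 5.4]
width: 0.126
```

Call:
drive_tool(
  deltas=[
    {"hand": 0, "offset": [-0.4, 1.5, 0.4], "angular": [0, 0, 0]},
    {"hand": 0, "offset": [-0.9, 3.1, 0.8], "angular": [0, 0, 0]},
    {"hand": 0, "offset": [-1.5, 5.2, 1.0], "angular": [0, 0, 0]},
    {"hand": 0, "offset": [-2.2, 7.3, 1.0], "angular": [0, 0, 0]},
    {"hand": 0, "offset": [-2.8, 9.5, 0.8], "angular": [0, 0, 0]},
    {"hand": 0, "offset": [-2.8, 9.5, 0.8], "angular": [0, 0, 0]},
  ],
)

```text
time: 18.1
tool_pos: [0.5756, -0.2049, 0.2752]
tcp_rot: [-3.108, -0.446, -0.004]
wrist_force: [2.3, 2.1, 5.8]
width: 0.127
```

Call:
drive_tool(
  deltas=[
    {"hand": 0, "offset": [-0.6, 2.0, -0.4], "angular": [0, 0, 0]},
    {"hand": 0, "offset": [-1.2, 4.1, -1.0], "angular": [0, 0, 0]},
    {"hand": 0, "offset": [-1.8, 6.0, -1.9], "angular": [0, 0, 0]},
    {"hand": 0, "offset": [-2.3, 7.9, -2.9], "angular": [0, 0, 0]},
    {"hand": 0, "offset": [-2.8, 9.6, -4.2], "angular": [0, 0, 0]},
    {"hand": 0, "offset": [-3.3, 11.3, -5.6], "angular": [0, 0, 0]},
    {"hand": 0, "offset": [-3.3, 11.3, -5.6], "angular": [0, 0, 0]},
  ],
)

```text
time: 18.98
tool_pos: [0.5424, -0.0917, 0.2164]
tcp_rot: [-3.106, -0.446, -0.002]
wrist_force: [8.2, 3.9, -0.7]
width: 0.126
```

```bash
python3 - <<'E'
from workcell import bot
from lid import *
np.set_printoptions(precision=4,suppress=True)
p=np.load("case.npy");s=bot.read_state();T=s["tool_pos"];print(T,s["wrist_force"],s["width"])
print("expected bar at .6",handle(p,.6))
A=bot.read_camera("scene");B=bot.read_camera("side")
f=[cv2.resize(k["frame"][y:y+110,x:x+150],None,fx=4,fy=4,interpolation=cv2.INTER_CUBIC)[:, :600] for k,x,y in((A,185,110),)]
cv2.imwrite("pics/lid9.png",f[0])
E
```

```text
[ 0.5424 -0.0917  0.2164] [ 8.2191  3.89   -0.7496] 0.12596039514219712
expected bar at .6 [ 0.543  -0.0963  0.2347]
```

View pics/lid9.png

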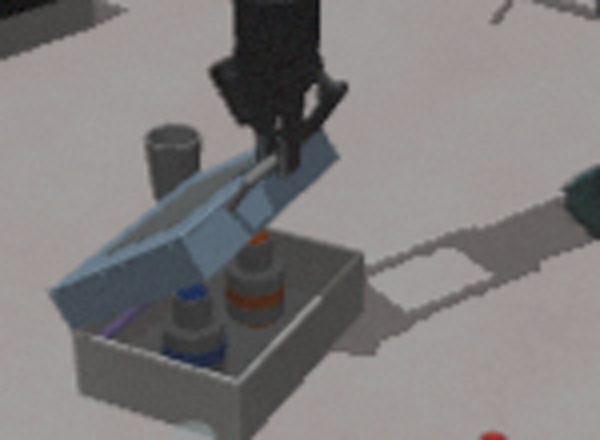

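The scene view shows the lid about 0.6 rad open, held by the handle, with both holders upright below it. I'll continue closing gently.

Call:
drive_tool(
  deltas=[
    {"hand": 0, "offset": [-0.3, 1.4, -1.5], "angular": [0, 0, 0]},
    {"hand": 0, "offset": [-0.6, 2.8, -3.2], "angular": [0, 0, 0]},
    {"hand": 0, "offset": [-0.9, 3.9, -5.1], "angular": [0, 0, 0]},
    {"hand": 0, "offset": [-1.2, 4.9, -7.1], "angular": [0, 0, 0]},
    {"hand": 0, "offset": [-1.3, 5.3, -8.1], "angular": [0, 0, 0]},
    {"hand": 0, "offset": [-1.4, 5.7, -9.1], "angular": [0, 0, 0]},
    {"hand": 0, "offset": [-1.5, 6.0, -10.2], "angular": [0, 0, 0]},
    {"hand": 0, "offset": [-1.5, 6.0, -10.2], "angular": [0, 0, 0]},
  ],
)

```text
time: 20.08
tool_pos: [0.5257, -0.0338, 0.1141]
tcp_rot: [-3.108, -0.443, 0.005]
wrist_force: [0.2, 6.7, 0.1]
width: 0.127
```

Call:
drive_tool(
  deltas=[
    {"hand": 0, "offset": [0, 0, -0.3], "angular": [0, 0, 0]},
    {"hand": 0, "offset": [0, 0, -0.6], "angular": [0, 0, 0]},
    {"hand": 0, "offset": [0, 0, -0.6], "angular": [0, 0, 0]},
  ],
)

```text
time: 20.45
tool_pos: [0.5253, -0.0324, 0.1087]
tcp_rot: [-3.105, -0.441, 0.005]
wrist_force: [-1.7, 12.4, 1.5]
width: 0.129
```

Call:
drive_tool(
  deltas=[
    {"hand": 0, "offset": [0, 0.3, -0.2], "angular": [0, 0, 0]},
    {"hand": 0, "offset": [0, 0.3, -0.4], "angular": [0, 0, 0]},
    {"hand": 0, "offset": [0, 0.3, -0.4], "angular": [0, 0, 0]},
  ],
)

```text
time: 20.82
tool_pos: [0.525, -0.0314, 0.1046]
tcp_rot: [-3.108, -0.443, 0.007]
wrist_force: [-2.6, 5.6, 0.9]
width: 0.128
```

```bash
python3 - <<'E'
from workcell import bot
from lid import *
np.set_printoptions(precision=4,suppress=True)
s=bot.read_state();print(s["tool_pos"],s["wrist_force"])
A=bot.read_camera("scene")
crop(A["frame"],185,135,110,85,6,"pics/lid10.png")
E
```

```text
[ 0.525  -0.0314  0.1046] [-2.6246  5.6432  0.9053]
```

View pics/lid10.png

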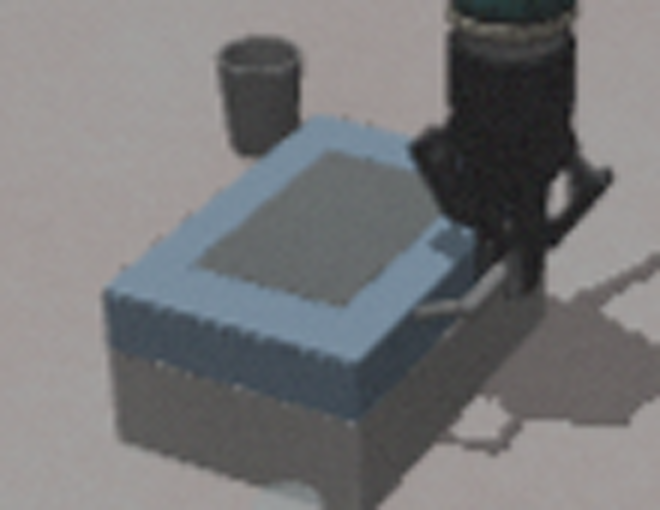

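The lid looks nearly flush. I'll lower it until it bottoms.

Call:
drive_tool(
  deltas=[
    {"hand": 0, "offset": [0, 0, -0.2], "angular": [0, 0, 0]},
    {"hand": 0, "offset": [0, 0, -0.3], "angular": [0, 0, 0]},
    {"hand": 0, "offset": [0, 0, -0.3], "angular": [0, 0, 0]},
  ],
)

```text
time: 21.25
tool_pos: [0.525, -0.0311, 0.1032]
tcp_rot: [-3.108, -0.443, 0.007]
wrist_force: [-8.4, 7.1, 9.6]
width: 0.124
```

Call:
drive_tool(
  deltas=[
    {"hand": 0.2, "offset": [0, 0, 0], "angular": [0, 0, 0]},
    {"hand": 0.3, "offset": [0, 0, 0], "angular": [0, 0, 0]},
    {"hand": 0.3, "offset": [0, 0, 0], "angular": [0, 0, 0]},
    {"hand": 0.3, "offset": [0, 0, 2], "angular": [0, 0, 0]},
    {"hand": 0.3, "offset": [0, 0, 6], "angular": [0, 0, 0]},
    {"hand": 0.3, "offset": [0, 0, 10], "angular": [0, 0, 0]},
    {"hand": 0, "offset": [-1, 5, 12], "angular": [0, 0, 0]},
    {"hand": 0, "offset": [-1, 9, 12], "angular": [0, 0, 0]},
  ],
)

```text
time: 22.25
tool_pos: [0.5187, 0.0585, 0.2261]
tcp_rot: [3.11, 0.441, 0.008]
wrist_force: [1.0, -0.4, 0.0]
width: -0.002
```

```bash
python3 - <<'E'
from workcell import bot
from lid import *
np.set_printoptions(precision=4,suppress=True)
s=bot.read_state();print(s["tool_pos"],s["wrist_force"],s["width"],s["time"])
p=np.load("case.npy");A=bot.read_camera("scene");B=bot.read_camera("side");W=bot.read_camera("wrist")
pickle.dump((A,B,W),open("c11.pkl","wb"))
im=np.hstack([cv2.resize(k["frame"][y:y+95,x:x+95],None,fx=4,fy=4,interpolation=cv2.INTER_CUBIC) for k,x,y in((A,190,135),(B,225,160))])
for i,(k,x,y) in enumerate(((A,190,135),(B,225,160))):
  for th,col in((0,(0,0,255)),(.06,(0,255,255))):
    q=[(proj(k,handle(p,th,t))-[x,y]+.5)*4+[380*i,0] for t in(-1,1)]
    cv2.line(im,*[tuple(int(v) for v in r) for r in q],col,1)
cv2.imwrite("pics/shut.png",im)
for n,k in(("scene",A),("side",B),("w",W)):
  for x in blobs(k["frame"],0,4,amin=15):
    print(n,x,ray(k,x[0],.075))
E
```

```text
[0.5187 0.0585 0.2261] [ 0.9878 -0.4022  0.0381] -0.002033371180205469 22.25
scene (array([479.1 ,  31.41]), 41, [469, 29, 21, 6]) [-3.5679 -0.5112  0.075 ]
scene (array([307.97, 221.08]), 36, [305, 218, 7, 7]) [0.5772 0.1897 0.075 ]
side (array([225.36, 152.82]), 22, [223, 151, 6, 5]) [0.5828 0.1964 0.075 ]
w (array([143.68,  87.3 ]), 480, [131, 75, 27, 26]) [0.5823 0.1925 0.075 ]
```

The viewing limit of 12 is reached, so from here I check numerically. The lid bottomed with TCP + 19 mm = 122 mm, exactly the shut handle height. The knob is at about (0.581, 0.192). I'll go behind it with the fingers shut.

Call:
drive_tool(
  deltas=[
    {"hand": 0, "offset": [0.3, 5, 0], "angular": [0, 0, 0]},
    {"hand": 0, "offset": [0.5, 10, 0], "angular": [0, 0, 0]},
    {"hand": 0, "offset": [0.5, 12.2, -1], "angular": [0, 0, 0]},
    {"hand": 0, "offset": [0.5, 12.2, -6], "angular": [0, 0, 0]},
    {"hand": 0, "offset": [0.5, 12.2, -11], "angular": [0, 0, 0]},
    {"hand": 0, "offset": [0.5, 12.2, -15], "angular": [0, 0, 0]},
    {"hand": 0, "offset": [0.5, 12.2, -16.4], "angular": [0, 0, 0]},
    {"hand": 0, "offset": [0.5, 12.2, -16.4], "angular": [0, 0, 0]},
  ],
)

```text
time: 23.4
tool_pos: [0.5219, 0.179, 0.0585]
tcp_rot: [3.11, 0.443, -0.003]
wrist_force: [-0.5, 0.3, 0.1]
width: 0.001
```

Call:
drive_tool(
  deltas=[
    {"hand": 0, "offset": [2, 0.4, 0.3], "angular": [0, 0, 0]},
    {"hand": 0, "offset": [4, 0.9, 0.3], "angular": [0, 0, 0]},
    {"hand": 0, "offset": [5.5, 1.2, 0.3], "angular": [0, 0, 0]},
    {"hand": 0, "offset": [7, 1.5, 0.3], "angular": [0, 0, 0]},
    {"hand": 0, "offset": [8.2, 1.8, 0.3], "angular": [0, 0, 0]},
    {"hand": 0, "offset": [8.8, 1.9, 0.3], "angular": [0, 0, 0]},
    {"hand": 0, "offset": [8.8, 1.9, 0.3], "angular": [0, 0, 0]},
  ],
)

```text
time: 24.28
tool_pos: [0.6092, 0.1986, 0.0617]
tcp_rot: [3.11, 0.444, -0.005]
wrist_force: [-3.7, -1.0, 1.5]
width: 0.002
```

```bash
cat > knob.py <<'E'
from workcell import bot
from h import *
np.set_printoptions(precision=4,suppress=True)
s=bot.read_state();print(s["tool_pos"],s["wrist_force"],s["time"])
for n in("scene","side","wrist"):
  k=bot.read_camera(n)
  print(n,"full-on pred",proj(k,[.608+.028*.978,.198+.028*.208,.075]))
  for x in blobs(k["frame"],0,4,amin=8):
    X=ray(k,x[0],.075)
    if .5<X[0]<.7:print(x[:2],X)
E
python3 knob.py
```

```text
[0.6092 0.1986 0.0617] [-3.7153 -1.0186  1.5419] 24.275
scene full-on pred [300.4875 231.1548]
(array([300.86, 230.25]), 44) [0.631  0.2019 0.075 ]
side full-on pred [237.0132 146.9995]
(array([237.58, 147.25]), 12) [0.6365 0.2015 0.075 ]
wrist full-on pred [258.0662 207.7208]
(array([259.06, 209.53]), 1886) [0.6346 0.2031 0.075 ]
```

Call:
drive_tool(
  deltas=[
    {"hand": 0, "offset": [0.4, 0.1, 0], "angular": [0, 0, 0]},
    {"hand": 0, "offset": [0.8, 0.2, 0], "angular": [0, 0, 0]},
    {"hand": 0, "offset": [0.8, 0.2, 0], "angular": [0, 0, 0]},
    {"hand": 0, "offset": [0.8, 0.2, 0], "angular": [0, 0, 0]},
  ],
)

```text
time: 24.92
tool_pos: [0.6097, 0.1988, 0.0614]
tcp_rot: [3.108, 0.444, -0.029]
wrist_force: [-24.6, -6.0, 17.3]
width: -0.001
```

```bash
python3 knob.py
```

```text
[0.6097 0.1988 0.0614] [-24.5503  -5.9631  17.3017] 24.925
scene full-on pred [300.4875 231.1548]
(array([300.8 , 230.28]), 40) [0.6312 0.2018 0.075 ]
side full-on pred [237.0132 146.9995]
(array([237.55, 147.36]), 11) [0.636 0.201 0.075]
wrist full-on pred [257.9914 209.6594]
(array([259.02, 211.09]), 1874) [0.6348 0.2031 0.075 ]
```

The lever is at its hard stop: the force rose to 25 N with no further travel. I'll back off and check the knob and lid from clear views.

Call:
drive_tool(
  deltas=[
    {"hand": 0, "offset": [-1, -0.2, 0], "angular": [0, 0, 0]},
    {"hand": 0, "offset": [-4, -0.9, 0], "angular": [0, 0, 0]},
    {"hand": 0, "offset": [-7, -1.5, 3], "angular": [0, 0, 0]},
    {"hand": 0, "offset": [-9, -2, 8], "angular": [0, 0, 0]},
    {"hand": 0, "offset": [-9, -4, 14], "angular": [0, 0, 0]},
    {"hand": 0, "offset": [-9, -8, 20], "angular": [0, 0, 0]},
    {"hand": 0, "offset": [-9, -14, 25], "angular": [0, 0, 0]},
    {"hand": 0, "offset": [-9, -14, 25], "angular": [0, 0, 0]},
  ],
)

```text
time: 26.08
tool_pos: [0.5304, 0.0594, 0.3166]
tcp_rot: [3.11, 0.441, 0.014]
wrist_force: [0.2, 0.2, 0.2]
width: -0.004
```

```bash
python3 knob.py; python3 - <<'E'
from workcell import bot
from lid import *
np.set_printoptions(precision=3,suppress=True)
p=np.load("case.npy")
# lid angle: best match of model bar line (light steel bar vs surroundings) -> score edges of bar along predicted line for each angle
for n in("scene","side","wrist"):
    k=bot.read_camera(n);g=cv2.GaussianBlur(cv2.cvtColor(k["frame"],cv2.COLOR_BGR2GRAY),(0,0),.7).astype(np.float32)
    out=[]
    for th in np.arange(-.1,.16,.02):
        q=np.float32([proj(k,handle(p,th,t)) for t in np.linspace(-.7,.7,25)])
        out.append(cv2.remap(g,q[:,:1],q[:,1:],cv2.INTER_LINEAR).mean())
    print(n,"bar px",proj(k,handle(p,0)),"brightness by th -.1..:",np.round(out))
    lab=blobs(k["frame"],95,112,smin=60,vmin=50,amin=150);print([x[2] for x in lab])
    ex=np.array([np.cos(p[2]),np.sin(p[2]),0]);ey=np.array([-ex[1],ex[0],0]);H=np.array([p[0],p[1],.072])+.09*ex
    for th in(0,.05):
        cs=[H+s*.13*ey+ex*(-.18*np.cos(th)+z*np.sin(th))+np.array([0,0,1])*(.18*np.sin(th)+z*np.cos(th)) for s in(-1,1) for z in(0,.045)]
        print(th,"front corners px",*[proj(k,c) for c in cs])
    cv2.imwrite(f"pics/end_{n}.png",k["frame"])
E
```

```text
[0.5304 0.0594 0.3166] [0.1583 0.1767 0.2114] 26.075
scene full-on pred [300.4875 231.1548]
(array([301. , 230.5]), 36) [0.6317 0.203  0.075 ]
side full-on pred [237.0132 146.9995]
(array([236.58, 146.89]), 19) [0.6343 0.2052 0.075 ]
wrist full-on pred [167.0149  61.4212]
(array([167.71,  61.88]), 272) [0.6351 0.2029 0.075 ]
scene bar px [269.286 178.899] brightness by th -.1..: [ 72.  72.  72.  77.  92. 106. 102.  84.  73.  72.  77.  90. 114.]
[[258, 84, 23, 20], [96, 119, 50, 31], [224, 163, 50, 36]]
0 front corners px [275.281 172.464] [275.531 162.805] [244.25  205.659] [243.924 195.162]
0.05 front corners px [275.28  170.547] [275.021 160.713] [244.131 203.577] [243.235 192.847]
side bar px [242.708 188.174] brightness by th -.1..: [155. 146. 129. 110.  98.  97. 104. 113. 121. 129. 135. 142. 147.]
[[221, 175, 103, 89], [3, 178, 50, 18]]
0 front corners px [221.158 229.166] [220.133 219.321] [277.695 183.227] [278.349 173.294]
0.05 front corners px [221.012 227.287] [220.53  217.746] [277.876 181.316] [279.078 171.606]
wrist bar px [326.945 201.754] brightness by th -.1..: [146. 128. 103. 101. 115. 123. 118.  94.  63.  57.  57.  58.  56.]
[[347, 91, 19, 67], [337, 91, 175, 200]]
0 front corners px [336.047 273.893] [345.302 291.335] [350.944  93.933] [364.243  90.292]
0.05 front corners px [337.893 277.089] [349.237 295.279] [353.517  93.277] [369.581  89.44 ]
```

```bash
python3 -c "
from workcell import bot
print(bot.finish_job())"
```

```text
the job is handed in; nothing more can be done
None
```

I stood both holders on their stands, shut the lid by its handle, pushed the switch lever fully over and handed the job in at about 26 s of the 72 s. `finish_job` gives no verdict, so what follows is from my own checks.

- **Holders:** after release, the cameras put each holder top within about 4 mm of its stand centre, at the right height. That was before the lid was shut, and I could not see them afterwards.
- **Lid:** it bottomed with about 10 N upward on the tool and the handle at 122 mm, the shut height. In the last pictures the handle bar fits 0 rad to within about 0.02 rad in all three views.
- **Switch:** the lever came up against a hard stop, with 25 N and no further travel. The knob stayed there after I backed off, about 54 mm from where it started, against about 57 mm for the full 1.0 rad.
- **Robot:** it ended clear of everything, with the wrist force near zero.
- **Bystanders:** the arm kept clear of the bottle, flask and beaker, but I did not measure their positions at the end.

**Disagreements:**
- While the orange holder was held, the wrist camera put its top about 4.7 mm off in x, which the other two views did not show. The placed result was within tolerance.
- My last overlay picture of the shut lid could not be viewed, because the 12-picture limit was reached. The final lid and switch checks are therefore numerical.

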